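# Hang a drilled bracket on the jig tree

### The job

Turn the jig tree by the bar on its top until its empty branch stands over the steel tab of its base, and let go of it; then take the bracket with the hole (not the undrilled blank), put it on that branch's peg with its upturned leg outwards, and press it down past the spring balls until it snaps fully home on the collar. Let go and leave the empty branch over the tab, and leave the blank, mug, wrench and steel slug where they are.

Things in the scene. Friction and masses are not known exactly. Their poses are not given: they have to be found in the camera images.
- tree (a joint): turn of the tree on its upright axis, rad, counter-clockwise from above positive; 0 = empty branch exactly over the tab; stops at -3.1 and 3.1; starts at 0.9 to 2.6. Stiff bearing (0.12 N m dry friction), stays where left. Four branches 90 deg apart; three carry a bracket fixed to the tree, reaching 165 mm from the axis, 120 to 220 mm above the bench.
- handle (a point): centre of the level turning bar on top of the mast, on the tree's axis, 271 mm above the bench. Bar 76 mm long (this point's x), 14 mm wide (y), 22 mm high (z); only the 24 mm thick mast below its middle. Its x axis points away from the empty branch, which lies on its -x side.
- tab (a point): outer end, on top, of the steel index tab of the tree's green round base (radius 80 mm, fixed to the bench), 110 mm from the tree's axis. The tab points roughly towards the robot, along this point's -x axis.
- seat (a point): centre of the collar top of the empty branch; turns with the tree; 115 mm from its axis, 170 mm above the bench. z runs up along the peg, which leans 35 deg from vertical, away from the mast; x points to the mast and upwards; y is level. Peg 12 mm thick, 36 mm long above the collar, the last 10 mm tapering to 5 mm. Collar 26 mm across, 6 mm thick, on a 12 mm round arm from the mast.
- balls (a point): point on the empty peg's axis, 15 mm above the collar, between two spring balls (10 mm across) that stand 3.5 mm out of the peg on its +y and -y sides. Force the bracket past them along the peg: it takes some 8 to 15 N, drops as it snaps, then rises hard on the collar. They then hold it down: a tug of 6 N does not free it.
- bracket_mid (a point): centre of the hole of the drilled bracket, halfway through its plate, 5 mm above the underside. Bare aluminium, 80 to 170 g: plate 84 (x) by 44 (y) by 10 mm (z) with a round 15 mm hole in the middle; upturned leg 8 mm thick, 44 mm wide, at the -x end, rising to 32 mm above the underside. Lies flat on the bench, leg up, leg end roughly towards the robot. Grasp across the 44 mm width.
- leg (a point): middle of the drilled bracket's leg, 38 mm from the hole centre along the bracket's -x, 21 mm above its underside. On the tree the leg end is the outer, lower end, leg upwards.
- blank_mid (a point): middle of the undrilled blank's plate, the same bracket but without a hole (leave alone)
- mug: grey mug, 80 mm across, 90 mm high, origin in the middle of its underside (leave alone)
- wrench: wrench 170 mm long, lying flat on the bench, origin at its middle (leave alone)
- slug: upright round steel slug, 50 mm across, 50 mm high, origin in the middle of its underside (leave alone)
Things that resemble listed ones, but are neither listed nor needed, are in the scene too. What is shaped like the part that bears bracket_mid but pink is not meant.

How it is judged:
By the outcome, as a careful person would: the job done as asked, in the order asked, and still so for the second after the job is handed in, with the robot touching nothing.
It also fails if it takes over 72 s, if anything falls off the work surface, if the arm or the gripper's body presses on something with over 40 N, if the wrist force passes 120 N, or if a joint passes its speed limit or range.

### The arm

A 6-joint arm with a two-finger parallel gripper is mounted at the origin on the work surface. World frame = base frame: x ahead of the robot, y to its left, z up, the work surface at z = 0. Lengths are in m, angles in rad, forces in N, time in s.
With the tool pointing down it reaches from about 0.375 to 0.925 m from the base axis. Payload 5.7 kg.
Tool frame: the origin (TCP) lies midway between the tips of the shut fingers; the grasp point (between the pads) lies 19 mm behind it; z points along the fingers, x is the direction in which the jaws open and shut, and the axes are right-handed (so a half turn about z gives the same grasp; the last joint's range is limited). The gripper opens to 88 mm and grips with 3 to 60 N. Pads are 20 mm wide; open, the fingers measure 115 mm over their backs; the gripper's body (75 mm by 178 mm) begins 61 mm behind the grasp point.
Start: joints at [-0.115, 0.359, 1.51, -0, 1.272, -0.115], TCP at [0.6, -0, 0.223] pointing down, gripper open.
Joint ranges: [-2.97, 2.97], [-1.01, 2.36], [0.21, 2.38], [-0.96, 4.11], [0.2, 2.71], [-2.98, 2.98]. Speed limits (rad/s): [2.39, 2.39, 3.14, 3.14, 3.14, 3.14].

### API

Orientations are given as a unit quaternion [x, y, z, w].
In Python, from bench import move_ptp, servo_line, goto_joints, move_gripper, sleep, inverse_kinematics, capture, PlanningError, close_job, spot_in, silhouettes, current_clock, current_joint_pos, current_qvel, current_joint_torque, current_position, current_orientation, current_force, current_torque, current_finger_gap gives the robot as it stands. Calls block until the motion is done:
- move_ptp(position, orientation): joint-space move of the TCP to a pose.
- servo_line(position, orientation=None, rate=0.15, contact_N=None): straight line of the TCP; orientation=None keeps the orientation; rate is the mean speed in m/s. With contact_N (N) it stops when the force on the tool has changed by that much, and returns True; else False.
- goto_joints(angles): joint-space move.
- move_gripper(opening): finger opening in m; the grip force is fixed at half the most; returns when the fingers have stopped.
- sleep(seconds).
- inverse_kinematics(position, orientation): joint angles nearest the present ones, or None.
- capture(name): name is "scene" or "side" or "wrist"; returns a dict with "image" (400x640x3 uint8, blue, green, red), "range_z" (400x640 float32, m along the optical axis (not along the pixel's ray), 0 where there is no reading), "intrinsics" (3x3 intrinsics, pixels), "R" (3x3) and "t" (3): a world point X has camera coordinates R X + t. Camera axes: x right, y down, z forward; pixel columns grow to the right and rows downward; lengths in m; the calibration is good to about 2 mm. A picture is of the moment at which its call begins.
A pose or a line that the arm cannot do raises PlanningError and nothing moves.
- close_job(): hands the job in, once; it reports no verdict.
Trained networks look in the newest picture that a camera, given by its name, has taken for a name from the list of things; names that differ only in an ending like _2 or _b are one class to them, and where a whole thing is asked for, a point or a joint stands for the part that bears it (a point fixed in the world has none). Each returns a list of dicts, best first, with "conf" (0 to 1); they miss things now and then, are a little off and sometimes report something else, mostly with a low value. They report only what shows in the picture. A call takes as long as a camera call. They do not tell look-alikes from the thing itself.
- spot_in(camera, query): "xy" ([column, row] in pixels, amid what is visible of it).
- silhouettes(camera, query): "region" (400x640 bool, what is visible of it) and "xy" ([column, row] in pixels, amid what is visible of it).
Readings, each from a call of its own:
- current_clock(): time.
- current_joint_pos(): joint angles.
- current_qvel(): joint speeds.
- current_joint_torque(): joint torques, N m.
- current_position(): TCP position.
- current_orientation(): TCP orientation.
- current_force(): force on the tool from outside, world axes, zero at the start.
- current_torque(): the same for the moment, N m.
- current_finger_gap(): finger opening in m.
Only numpy, scipy, OpenCV 4.12 (cv2) and the standard library are available. Lean on these libraries where they do the work, as an engineer would, in place of code of your own. Each camera call takes 0.05 s, during which the arm holds its last target.

## Working session

There is one attempt and no reset: what is moved stays moved. The work goes in short steps, each a Python script; the robot and the scene stay as the last script left them, time stands still between calls to the robot, and variables do not carry over. Pictures are saved under pics/ and viewed, and the job is handed in when it is done.

```bash
ls; mkdir -p pics
cat > h.py <<'E'
import numpy as np, cv2
from bench import *
def px2w(c,u,v,z=None):
    K,R,t=c["intrinsics"],np.array(c["R"]),np.array(c["t"])
    d=np.linalg.inv(K)@np.array([u,v,1.0])
    if z is None:
        p=d*c["range_z"][int(round(v)),int(round(u))]
        return R.T@(p-t)
    o=-R.T@t; dw=R.T@d
    return o+dw*(z-o[2])/dw[2]
def w2px(c,X):
    p=np.array(c["R"])@np.asarray(X)+np.array(c["t"]); q=np.array(c["intrinsics"])@p
    return q[:2]/q[2]
def cloud(c):
    K,R,t=np.array(c["intrinsics"]),np.array(c["R"]),np.array(c["t"])
    v,u=np.mgrid[0:400,0:640]; z=c["range_z"]
    P=np.stack([(u-K[0,2])/K[0,0]*z,(v-K[1,2])/K[1,1]*z,z],-1)
    W=(P-t)@R
    W[z<=0]=np.nan
    return W
E
python3 - <<'E'
from h import *
print(current_clock(),current_position(),current_orientation())
for n in ("scene","side","wrist"):
    c=capture(n); cv2.imwrite(f"pics/{n}0.png",c["image"]); np.save(f"{n}0.npy",c,allow_pickle=True)
    print(n,np.array(c["intrinsics"]).tolist(),(-np.array(c["R"]).T@c["t"]).round(3))
    for q in ("handle","tab","seat","bracket_mid","blank_mid","leg","mug","wrench","slug"):
        for d in spot_in(n,q)[:4]:
            u,v=d["xy"]; u=min(max(u,0),639);v=min(max(v,0),399)
            print(q,round(d["conf"],2),np.round(d["xy"]),px2w(c,u,v).round(3))
E
```

```text
pics
0.0 [5.99315007e-01 6.15626670e-05 2.21818183e-01] [ 9.99999587e-01  7.86762306e-06 -9.04094963e-04 -9.50176277e-05]
scene [[517.2231016877264, 0.0, 318.3937022387504], [0.0, 517.2231016877264, 193.50967505197374], [0.0, 0.0, 1.0]] [1.247 0.916 1.261]
handle 0.72 [302. 215.] [0.605 0.092 0.166]
tab 0.66 [301. 230.] [0.665 0.159 0.199]
seat 0.61 [298. 216.] [0.617 0.088 0.166]
seat 0.52 [281. 173.] [ 0.435 -0.241  0.005]
bracket_mid 0.71 [402. 306.] [0.529 0.435 0.008]
bracket_mid 0.61 [314. 176.] [ 0.472 -0.009  0.169]
bracket_mid 0.55 [288. 169.] [ 0.406 -0.235  0.01 ]
bracket_mid 0.45 [313. 152.] [ 0.273 -0.252  0.011]
blank_mid 0.54 [234. 192.] [ 0.622 -0.267  0.009]
leg 0.52 [284. 169.] [ 0.413 -0.251  0.005]
leg 0.42 [313. 160.] [ 0.301 -0.222  0.006]
mug 0.79 [219. 230.] [ 0.791 -0.085  0.087]
wrench 0.93 [408. 303.] [0.508 0.439 0.005]
wrench 0.34 [286. 169.] [ 0.41  -0.242  0.011]
wrench 0.33 [234. 193.] [ 0.624 -0.264  0.009]
slug 0.88 [415. 260.] [0.401 0.367 0.047]
side [[479.3142224851855, 0.0, 313.36432429558766], [0.0, 479.3142224851855, 194.10587604297754], [0.0, 
[... 657 characters left out ...]
.] [ 0.503 -0.009  0.196]
slug 0.63 [216. 196.] [0.374 0.329 0.046]
wrist [[335.015941846336, 0.0, 322.13192982302814], [0.0, 335.015941846336, 194.43545806064938], [0.0, 0.0, 1.0]] [0.6   0.082 0.384]
handle 0.61 [304. 128.] [0.586 0.057 0.131]
handle 0.22 [209. 362.] [ 0.444 -0.273  0.01 ]
tab 0.79 [318. 122.] [0.595 0.051 0.015]
tab 0.42 [302. 130.] [0.578 0.042 0.012]
seat 0.68 [304. 126.] [0.586 0.058 0.133]
bracket_mid 0.94 [141. 269.] [ 0.372 -0.131  0.009]
bracket_mid 0.61 [208. 360.] [ 0.442 -0.271  0.009]
blank_mid 0.97 [336. 361.] [ 0.619 -0.273  0.008]
leg 0.8 [143. 271.] [ 0.374 -0.133  0.009]
leg 0.52 [209. 356.] [ 0.444 -0.265  0.009]
mug 0.9 [487. 267.] [ 0.762 -0.084  0.088]
```

View pics/scene0.png

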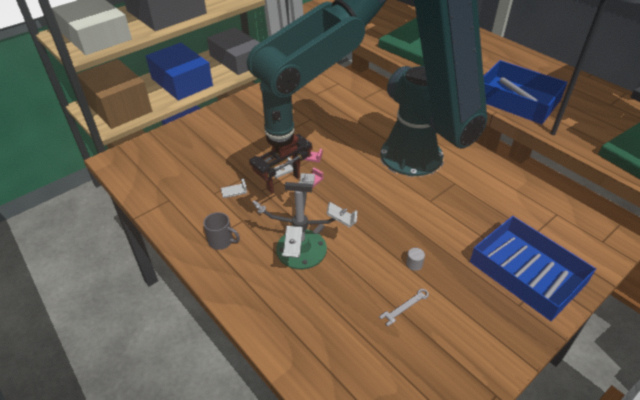

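View pics/side0.png

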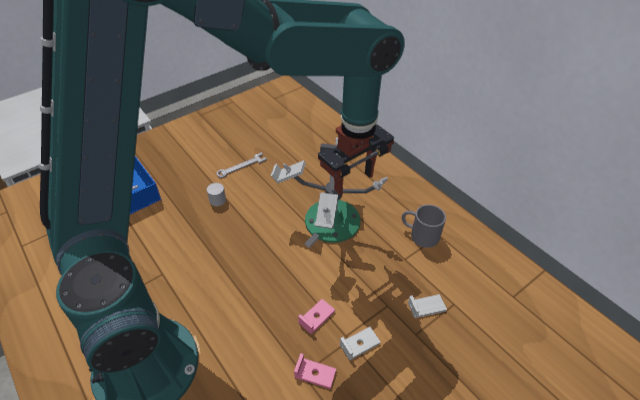

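View pics/wrist0.png

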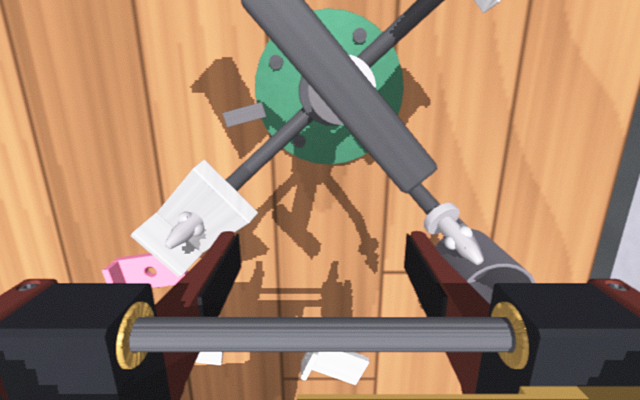

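Scene view: the tree is at about (300,230), with the mug at (219,230), slug at (415,260) and wrench at (405,305). Side view: the drilled white bracket is at (360,343), the blank at (428,306), and the pink look-alikes at (317,316) and (316,372). Wrist view: the empty branch is at (455,235), the tab at (243,115), and the bar runs diagonally through (340,80).

Run:
```python
from h import *
C={n:np.load(f"{n}0.npy",allow_pickle=True).item() for n in("scene","side","wrist")}
print(C["wrist"]["R"])
# green base: fit circle
for n,c in C.items():
    W=cloud(c); hsv=cv2.cvtColor(c["image"],cv2.COLOR_BGR2HSV)
    g=(hsv[...,0]>60)&(hsv[...,0]<90)&(hsv[...,1]>90)&(W[...,2]>0.0)&(W[...,2]<0.05)&(abs(W[...,0]-.63)<.15)&(abs(W[...,1]-.13)<.15)
    P=W[g]; 
    if len(P)<20: print(n,len(P)); continue
    print(n,"green",len(P),np.median(P[:,2]).round(4)); 
    from scipy.spatial import ConvexHull
    h=P[ConvexHull(P[:,:2]).vertices][:,:2]
    from scipy.optimize import least_squares
    r=least_squares(lambda q:np.hypot(h[:,0]-q[0],h[:,1]-q[1])-q[2],[.63,.13,.08],loss="soft_l1",f_scale=.002)
    print(" circ",r.x.round(4), P[:,:2].min(0),P[:,:2].max(0))
    b=(W[...,2]>0.27)&(W[...,2]<0.295)&(np.hypot(W[...,0]-r.x[0],W[...,1]-r.x[1])<.06)
    Q=W[b]
    print(" bar",len(Q)); 
    if len(Q)>10:
        m=Q[:,:2].mean(0);(_,s,V)=np.linalg.svd(Q[:,:2]-m,full_matrices=False); a=(Q[:,:2]-m)@V.T
        print(m, V[0], np.degrees(np.arctan2(V[0,1],V[0,0])), a.min(0),a.max(0),np.median(Q[:,2]))
c=C["wrist"]
for u,v in ((228,118),(225,113),(230,124),(262,110),(440,212),(455,235),(467,258),(330,90)): print((u,v),px2w(c,u,v).round(4))
for n in C:
  c=C[n]; W=cloud(c)
  im=cv2.resize(c["image"][280:400,250:470] if n=="side" else c["image"][140:260,200:360] if n=="scene" else c["image"][180:400,100:400],None,fx=3 if n!="wrist" else 2.5,fy=3 if n!="wrist" else 2.5,interpolation=2)
  cv2.imwrite(f"pics/crop_{n}.png",im)
```

```text
[[ 9.99999946e-01 -2.45554480e-04  2.19712315e-04]
 [-2.99180550e-04 -9.56054784e-01  2.93187928e-01]
 [ 1.38063401e-04 -2.93187978e-01 -9.56054805e-01]]
scene green 606 0.0125
 circ [0.6109 0.085  0.0748] [0.53403877 0.00611492] [0.67858191 0.16300093]
 bar 167
[0.60943979 0.08300135] [-0.66591651  0.74602628] 131.75267579069563 [-0.03696917 -0.01305703] [0.03756597 0.00699997] 0.279919181350412
side green 1183 0.0114
 circ [0.6057 0.0783 0.0788] [ 0.52746298 -0.00086089] [0.68575145 0.15664015]
 bar 80
[0.59120258 0.09327517] [ 0.7754937 -0.6313553] -39.150185335135866 [-0.01725887 -0.01059902] [0.02221822 0.00910394] 0.27999022109108873
wrist green 7435 0.0111
 circ [0.6066 0.0832 0.0783] [0.52867365 0.00454901] [0.68470078 0.16178937]
 bar 11379
[0.60644202 0.08275305] [ 0.68152438 -0.73179541] -47.03712146566912 [-0.03757338 -0.00741356] [0.03775215 0.00775921] 0.2809647355267024
(228, 118) [0.4971 0.0551 0.0104]
(225, 113) [0.4945 0.0605 0.0112]
(230, 124) [0.5995 0.0825 0.3838]
(262, 110) [0.5347 0.0636 0.0111]
(440, 212) [0.6776 0.0063 0.175 ]
(455, 235) [ 0.6855 -0.0061  0.1843]
(467, 258) [ 0.6905 -0.0174  0.1944]
(330, 90) [0.6018 0.083  0.2813]
```

Run:
```python
from h import *
c=np.load("side0.npy",allow_pickle=True).item();W=cloud(c)
for nm,(u0,u1,v0,v1) in {"drilled":(335,386,322,362),"blank":(405,452,288,322)}.items():
    S=W[v0:v1,u0:u1]; k=S[...,2]>0.004
    P=S[k]; hsv=cv2.cvtColor(c["image"],cv2.COLOR_BGR2HSV)[v0:v1,u0:u1][k]
    P=P[hsv[:,1]<60]
    print(nm,len(P)); r=cv2.minAreaRect((P[:,:2]*1000).astype(np.float32)); print(r, P[:,2].max())
    T=P[P[:,2]>.02]; print("leg",len(T),T.mean(0) if len(T) else 0)
    T=P[(P[:,2]<.014)]; print("plate",T.mean(0), np.median(T[:,2]))
```

```text
drilled 673
((419.6630554199219, -254.76263427734375), (47.2430305480957, 86.79528045654297), 81.27250671386719) 0.0348497065991396
leg 93 [ 0.38083063 -0.25071538  0.02923915]
plate [ 0.42410835 -0.25655774  0.00894139] 0.0088877957420675
blank 585
((615.7648315429688, -282.4249267578125), (46.621273040771484, 86.65460968017578), 65.28358459472656) 0.03560058225942292
leg 81 [ 0.57984088 -0.26724607  0.02934388]
plate [ 0.62012607 -0.28519946  0.00905892] 0.00908255242868047
```

View pics/crop_side.png

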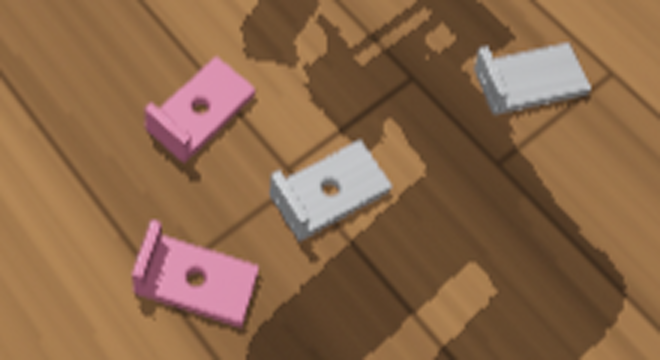

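```bash
cat >> h.py <<'E'
from scipy.spatial.transform import Rotation as Rn
def yawq(psi):  # tool down, tool x at world yaw psi (rad)
    x=np.array([np.cos(psi),np.sin(psi),0]);z=np.array([0,0,-1.]);y=np.cross(z,x)
    return Rn.from_matrix(np.stack([x,y,z],1)).as_quat()
def tabdir(c,A,W=None):
    W=cloud(c) if W is None else W
    hsv=cv2.cvtColor(c["image"],cv2.COLOR_BGR2HSV)
    d=W[...,:2]-A; r=np.hypot(d[...,0],d[...,1])
    m=(r>.084)&(r<.115)&(W[...,2]>.006)&(W[...,2]<.016)&(hsv[...,1]<70)&(d[...,0]<0)
    n,l,s,_=cv2.connectedComponentsWithStats(m.astype(np.uint8))
    i=1+np.argmax(s[1:,4]); P=W[l==i]; q=P[:,:2].mean(0)-A
    return np.arctan2(q[1],q[0])%(2*np.pi), len(P), P.min(0),P.max(0), np.hypot(*(P[:,:2]-A).T).max(),l==i
E
python3 - <<'E'
from h import *
A=np.array([.6065,.083])
for n in("wrist","side"):
    c=np.load(n+"0.npy",allow_pickle=True).item()
    r=tabdir(c,A); print(n,np.degrees(r[0]),r[1:5])
for psi in (43,-137):
  for dp in (0,-60,-119.5):
    q=inverse_kinematics([*A,.264],yawq(np.radians(psi+dp))); print(psi+dp,None if q is None else np.round(q,3))
# placing pose
th=np.radians(193.5); ro=np.array([np.cos(th),np.sin(th),0]); a=np.radians(35)
z=ro*np.sin(a)+np.array([0,0,np.cos(a)]); x=-ro*np.cos(a)+np.array([0,0,np.sin(a)]); y=np.cross(z,x)
seat=np.array([*A,0])+ro*.115+[0,0,.17]
print("seat",seat)
for s in(1,-1):
    Rt=np.stack([s*y,np.cross(-z,s*y),-z],1)
    for h in (0,.1):
        q=inverse_kinematics(seat+z*(.003+h),Rn.from_matrix(Rt).as_quat()); print(s,h,None if q is None else np.round(q,3))
for p in(81.3,-98.7):
    q=inverse_kinematics([.4195,-.2545,.003],yawq(np.radians(p))); print(p,None if q is None else np.round(q,3))
E
```

```text
wrist 194.64353788503618 (432, array([0.49397281, 0.04642321, 0.00821117]), array([0.52654829, 0.06881055, 0.0131215 ]), np.float64(0.11492722492292205))
side 197.60930871517527 (54, array([0.4957969 , 0.04372724, 0.00685053]), array([0.52770849, 0.0624761 , 0.01518446]), np.float64(0.11419552148270322))
43 [ 0.023  0.344  1.428 -0.     1.37  -0.727]
-17 [ 0.023  0.344  1.428 -0.     1.37   0.32 ]
-76.5 [ 0.023  0.344  1.428 -0.     1.37   1.358]
-137 [ 0.023  0.344  1.428 -0.     1.37   2.414]
-197 [ 0.023  0.344  1.428 -0.     1.37  -2.822]
-256.5 [ 0.023  0.344  1.428 -0.     1.37  -1.783]
seat [0.49467746 0.05615378 0.17      ]
1 0 [-0.232  0.086  2.291  0.917  0.331 -2.853]
1 0.1 [-0.35  -0.197  2.246  0.559  0.642 -2.533]
-1 0 [-0.232  0.086  2.291  0.917  0.331  0.289]
-1 0.1 [-0.35  -0.197  2.246  0.559  0.642  0.609]
81.3 [-0.686  0.526  1.951 -0.     0.664 -2.105]
-98.7 [-0.686  0.526  1.951 -0.     0.664  1.036]
```

Run:
```python
from h import *
A=np.array([.6065,.083])
servo_line([.6,0,.33],rate=.2)
move_gripper(.05)
move_ptp([.56,-.03,.36],yawq(0))
c=capture("wrist"); np.save("w1.npy",c,allow_pickle=True); cv2.imwrite("pics/w1.png",c["image"])
r=tabdir(c,A); print(np.degrees(r[0]),r[1:5],current_clock())
v,u=np.nonzero(r[5]); x0,x1,y0,y1=u.min()-30,u.max()+60,v.min()-30,v.max()+30
cv2.imwrite("pics/w1t.png",cv2.resize(c["image"][max(y0,0):y1,max(x0,0):x1],None,fx=5,fy=5,interpolation=0)); print(x0,y0)
```

```text
194.73551219995602 (248, array([0.49404931, 0.0472608 , 0.00875994]), array([0.52706472, 0.06808614, 0.01388982]), np.float64(0.11481207642122183)) 3.325
246 50
```

View pics/w1.png

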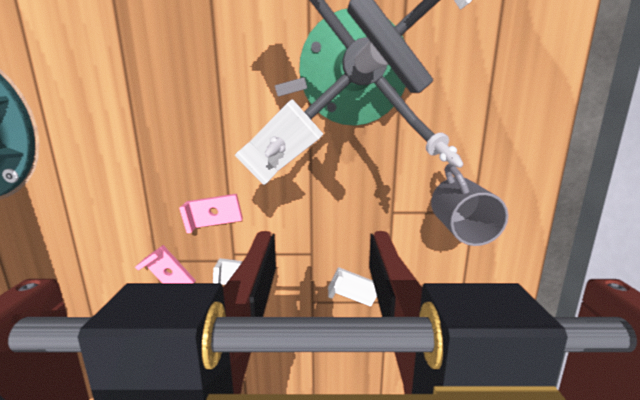

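View pics/w1t.png

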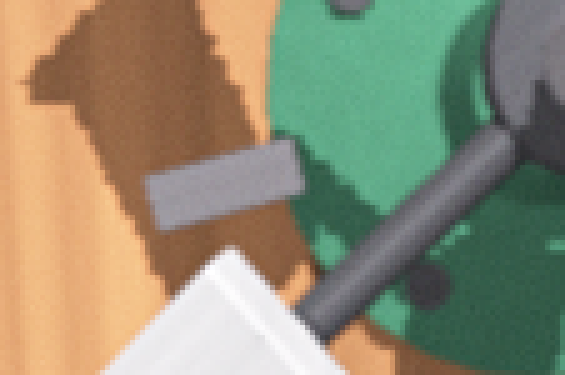

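Wrist view: the tab is fully visible. Its outer end is at about (276.5,90.8) and its inner end at about (306,83). The empty branch still points lower right at (440,145).

Run:
```python
from h import *
c=np.load("w1.npy",allow_pickle=True).item()
A=np.array([.6065,.083]);W=cloud(c)
o=px2w(c,276.5+.3,90.8,.0115);i=px2w(c,306,83,.0115)
print(o,i,np.degrees(np.arctan2(*(o-i)[1::-1]))%360,np.degrees(np.arctan2(*(o[:2]-A)[::-1]))%360,np.linalg.norm(o[:2]-A), np.degrees(np.arctan2(*(i[:2]-A)[::-1]))%360)
hsv=cv2.cvtColor(c["image"],cv2.COLOR_BGR2HSV)
d=W[...,:2]-A; m=(hsv[...,1]<60)&(np.hypot(d[...,0],d[...,1])<.13)
m[:70]=0;m[102:]=0;m[:,:270]=0;m[:,312:]=0
cs,_=cv2.findContours(m.astype(np.uint8),0,1);k=max(cs,key=cv2.contourArea);r=cv2.minAreaRect(k);b=cv2.boxPoints(r);print(b)
w=np.array([px2w(c,*p,.0115)[:2] for p in b]);print(w,np.linalg.norm(w-A,axis=1));ang=np.degrees(np.arctan2(*(w-A).T[::-1]))%360;print(ang,ang.mean())
b=(W[...,2]>.27)&(W[...,2]<.295)&(np.hypot(d[...,0],d[...,1])<.06)
r=cv2.minAreaRect((W[b][:,:2]*1000).astype(np.float32));print("bar",r)
g=(hsv[...,0]>60)&(hsv[...,0]<90)&(hsv[...,1]>90)&(W[...,2]<.05)&(np.hypot(d[...,0],d[...,1])<.1)
print(cv2.minEnclosingCircle((W[g][:,:2]*1000).astype(np.float32)))
```

```text
[0.4946539  0.05315538 0.0115    ] [0.53734404 0.06387403 0.0115    ] 194.09448040776184 194.94049913096347 0.11575945596727816 195.45946499062066
[[273.92117   83.95435 ]
 [304.17014   75.88796 ]
 [307.42325   88.087135]
 [277.1743    96.15353 ]]
[[0.49087738 0.06263142]
 [0.53486395 0.07358991]
 [0.53930234 0.0568532 ]
 [0.49489262 0.04567288]] [0.11740302 0.07225146 0.07210534 0.11768399]
[189.99096012 187.48351245 201.26115345 198.49252504] 194.3070377664222
bar ((606.8475952148438, 82.82225036621094), (14.724287033081055, 75.85560607910156), 41.87506866455078)
((605.88037109375, 82.69967651367188), 78.3951644897461)
```

Run:
```python
from h import *
A=np.array([.6066,.0829])
psi=np.radians(42.4)
move_ptp([*A,.33],yawq(psi))
servo_line([*A,.264],rate=.12)
print(current_clock(),current_position())
move_gripper(0)
print(current_clock(),current_finger_gap(),current_force())
q=np.array(current_joint_pos()); print(q)
dj=np.radians(118.1)
q1=q.copy(); q1[5]+=dj*.5; goto_joints(q1); print(current_clock(),current_torque(),current_force(),current_finger_gap())
q1[5]+=dj*.5; goto_joints(q1); print(current_clock(),current_torque(),current_force(),current_joint_pos(),current_finger_gap())
for n in("side","scene"):
    c=capture(n); np.save(n+"2.npy",c,allow_pickle=True); cv2.imwrite(f"pics/{n}2.png",c["image"])
```

```text
4.6083 [0.607046   0.08234883 0.26479259]
5.2583 0.01400803982942372 [-2.40890017 -3.32846969  3.59456563]
[ 2.28158753e-02  3.43220311e-01  1.42844418e+00 -1.01768279e-03
  1.37108090e+00 -7.17068271e-01]
6.225 [ 0.07862294 -0.6956494  -0.06871858] [ 5.12658196 -0.06197599 -3.12389822] 0.013588756939897296
7.1917 [-0.21308641 -1.01868158 -0.08168877] [ 7.53799089 -2.53910437 -4.24392997] [ 0.022215    0.34404808  1.42712846 -0.00198183  1.36760983  1.34306982] 0.013728585942419404
```

View pics/side2.png

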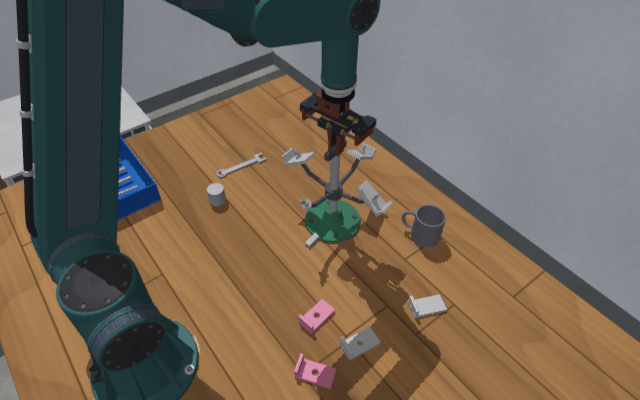

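Side view: the empty branch now stands over the tab, with the collar at (306,203) and the tab at (312,240). Next I'll release the bar and measure.

```bash
cat >> h.py <<'E'
def look(name):
    c=capture("wrist"); np.save(name+".npy",c,allow_pickle=True); cv2.imwrite(f"pics/{name}.png",c["image"]); return c
def bar(c,A):
    W=cloud(c); d=W[...,:2]-A
    b=(W[...,2]>.27)&(W[...,2]<.295)&(np.hypot(d[...,0],d[...,1])<.06); Q=W[b]
    m=Q[:,:2].mean(0);_,s,V=np.linalg.svd(Q[:,:2]-m,full_matrices=False); a=(Q[:,:2]-m)@V.T
    return np.degrees(np.arctan2(V[0,1],V[0,0]))%180, m, np.ptp(a,axis=0), len(Q)
E
python3 - <<'E'
from h import *
A=np.array([.6066,.0829])
move_gripper(.05)
servo_line([*A,.33],rate=.15)
move_ptp([.57,-.04,.37],yawq(0))
c=look("w3"); print(bar(c,A)); r=tabdir(c,A); print(np.degrees(r[0]),r[1:5],current_clock())
E
```

```text
(np.float64(14.079501145343016), array([0.60690648, 0.08254054]), array([0.07570922, 0.01435879]), 2643)
196.07473152526325 (173, array([0.49528442, 0.04674007, 0.00727165]), array([0.52645973, 0.06348077, 0.01441362]), np.float64(0.11487435605796704)) 10.0417
```

View pics/w3.png

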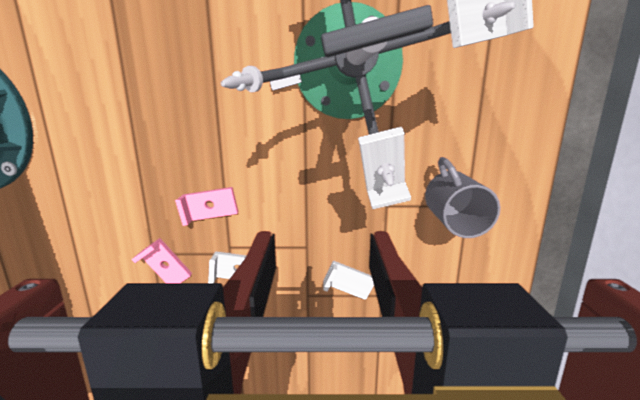

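Wrist view: the empty branch lies over the tab (285,82), with its collar at about (250,79) and peg tip at about (226,84). The bar reads 194.1° against about 194.4° for the tab. I'll check the seat prediction and look at the bracket.

```bash
cat >> h.py <<'E'
def seatframe(A,th,zs=.17):
    ro=np.array([np.cos(th),np.sin(th),0]); a=np.radians(35)
    z=ro*np.sin(a)+np.array([0,0,np.cos(a)]); x=-ro*np.cos(a)+np.array([0,0,np.sin(a)]); y=np.cross(z,x)
    return np.array([*A,0])+ro*.115+[0,0,zs], np.stack([x,y,z],1)
E
python3 - <<'E'
from h import *
A=np.array([.6067,.0828])
c=np.load("w3.npy",allow_pickle=True).item()
s,R=seatframe(A,np.radians(194.1)); print(s)
im=cv2.resize(c["image"][40:120,200:340],None,fx=5,fy=5,interpolation=2)
def dot(p,col): 
    u=(w2px(c,p)+.5-[200,40])*5; cv2.circle(im,tuple(int(t) for t in u),3,col,-1)
for k in range(24):
    t=2*np.pi*k/24; dot(s+R@[.013*np.cos(t),.013*np.sin(t),0],(0,0,255))
dot(s+R@[0,0,.036],(255,0,0)); dot(s+R@[0,.0095,.015],(0,255,0)); dot(s+R@[0,-.0095,.015],(0,255,0))
cv2.imwrite("pics/seat3.png",im)
move_ptp([.43,-.20,.25],yawq(0))
c=look("w4")
for q in("bracket_mid","leg"):
    for d in spot_in("wrist",q): print(q,d["conf"],d["xy"],px2w(c,*d["xy"],.01)) 
print(current_clock())
E
```

```text
[0.49516472 0.05478427 0.17      ]
bracket_mid 0.72 [309.7, 208.3] [ 0.41560674 -0.25941083  0.01      ]
bracket_mid 0.66 [274.3, 108.1] [ 0.37583754 -0.13593617  0.01      ]
leg 0.91 [211.1, 192.9] [ 0.29237535 -0.23884217  0.01      ]
leg 0.8 [276.9, 108.4] [ 0.37884572 -0.13627552  0.01      ]
leg 0.72 [308.2, 200.9] [ 0.41382411 -0.24951049  0.01      ]
leg 0.6 [621.1, 16.2] [ 0.75454059 -0.03981669  0.01      ]
11.1583
```

View pics/seat3.png

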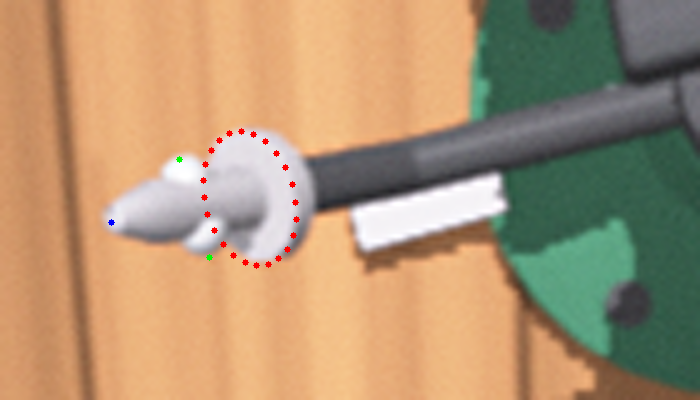

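View pics/w4.png

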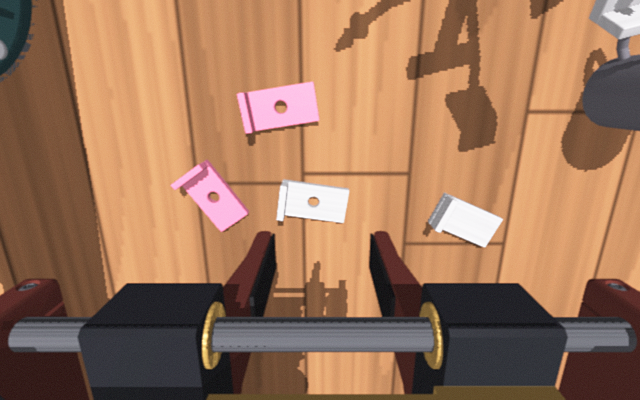

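Seat overlay: the predicted collar, balls and peg tip match the picture to about 2 px. Wrist view: the drilled bracket's hole is at about (313,201) with its leg at (282,201). The blank is at (466,220) and the pinks are at (280,107) and (211,197).

Run:
```python
from h import *
c=np.load("w4.npy",allow_pickle=True).item(); W=cloud(c)
hsv=cv2.cvtColor(c["image"],cv2.COLOR_BGR2HSV)
m=(hsv[...,1]<50)&(hsv[...,2]>90); m[:170]=0;m[235:]=0;m[:,:270]=0;m[:,355:]=0
n,l,s,_=cv2.connectedComponentsWithStats(m.astype(np.uint8));i=1+np.argmax(s[1:,4]);M=l==i
cs,h=cv2.findContours(M.astype(np.uint8),cv2.RETR_CCOMP,1)
for k,hh in zip(cs,h[0]):
    if hh[3]>=0 and cv2.contourArea(k)>15:
        mo=cv2.moments(k);u,v=mo["m10"]/mo["m00"],mo["m01"]/mo["m00"];print("hole",u,v,mo["m00"],px2w(c,u,v,.005),px2w(c,u,v,.01))
P=W[M]; pl=P[(P[:,2]<.014)&(P[:,2]>.005)]; lg=P[P[:,2]>.024]
print(len(pl),len(lg),np.median(pl[:,2]),lg.mean(0))
print(cv2.minAreaRect((P[:,:2]*1000).astype(np.float32)))
r=cv2.minAreaRect((pl[:,:2]*1000).astype(np.float32));print(r,cv2.boxPoints(r))
r=cv2.minAreaRect((lg[:,:2]*1000).astype(np.float32));print(r)
for a in (81.3,): pass
```

```text
hole 313.0819366852886 200.79515828677836 89.5 [ 0.41985635 -0.25101844  0.005     ] [ 0.41998758 -0.24937758  0.01      ]
1944 246 0.009015405131942673 [ 0.3832002  -0.24461378  0.03056006]
((418.01019287109375, -256.3165588378906), (55.858917236328125, 87.63491821289062), 81.97814178466797)
((420.738037109375, -251.15090942382812), (44.8663215637207, 83.66378021240234), 81.95606994628906) [[ 376.1786  -267.5097 ]
 [ 459.01923 -279.21698]
 [ 465.2975  -234.79211]
 [ 382.45685 -223.08484]]
((382.8802185058594, -245.62997436523438), (44.155242919921875, 7.987906455993652), 81.87159729003906)
```

Run:
```python
from h import *
H=np.array([.4200,-.2508]); psi=np.radians(-98.0)
move_gripper(.070)
move_ptp([*H,.09],yawq(psi))
servo_line([*H,.0035],rate=.1,contact_N=15)
print(current_clock(),current_position(),current_force())
move_gripper(0)
print(current_clock(),current_finger_gap(),current_position())
servo_line([*H,.12],rate=.2)
print(current_finger_gap(),current_force())
c=look("w5"); c=capture("side");np.save("side5.npy",c,allow_pickle=True);cv2.imwrite("pics/side5.png",c["image"])
print(current_clock(),current_joint_pos())
```

```text
14.1417 [ 0.42036057 -0.2510546   0.00390352] [-0.03061763 -0.49564471  0.26821974]
14.675 0.043579365101033794 [ 0.4203178  -0.25118908  0.00383504]
0.04395412901766798 [-0.04569397  0.47752515 -1.6465408 ]
15.5083 [-6.79633286e-01  3.30247709e-01  1.86571560e+00  4.46697455e-05
  9.48843684e-01  1.03079532e+00]
```

View pics/w5.png

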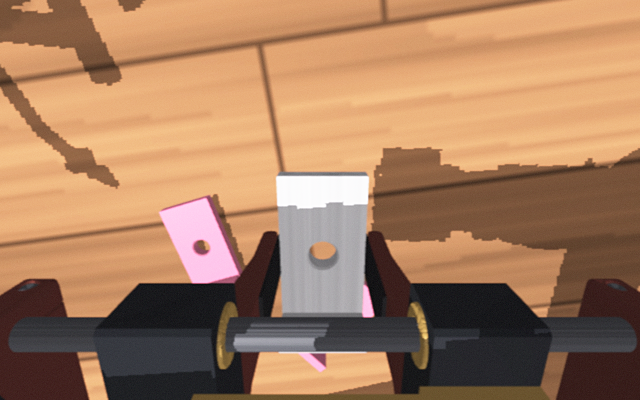

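View pics/side5.png

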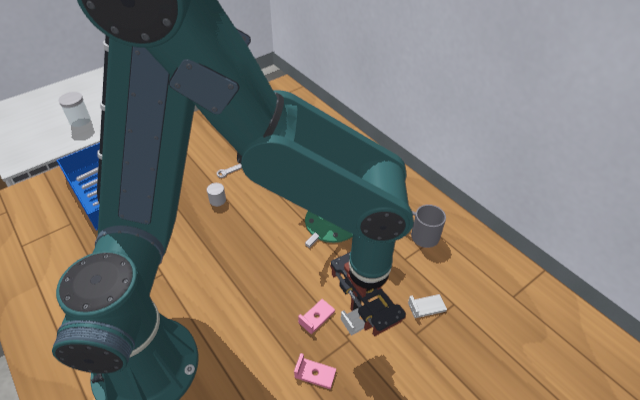

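Wrist view: the bracket is held, with its hole at about (323,253) midway between the pads. Side view: the bracket is at (355,320), and the mug (428,224) and blank (428,306) are unmoved. Now I'll measure the hole in the tool frame and move to the pre-place pose.

Run:
```python
from h import *
c=np.load("w5.npy",allow_pickle=True).item()
p=current_position();R=Rn.from_quat(current_orientation()).as_matrix();print(p)
g=cv2.cvtColor(c["image"],cv2.COLOR_BGR2HSV)
# hole: saturated (wood) or rim region inside plate
sub=c["image"][225:285,290:360]; cv2.imwrite("pics/h5.png",cv2.resize(sub,None,fx=8,fy=8,interpolation=0))
zu=p[2]-.0038
W=cloud(c); S=W[215:235,295:350]; print("plate top z",np.nanmedian(S[...,2]), "expected",zu+.010)
S=W[180:300,280:366].reshape(-1,3); S=S[abs(S[:,2]-zu-.010)<.005]; S=np.c_[S,np.ones(len(S))]
k=np.linalg.lstsq(S[:,[0,1,3]],S[:,2],rcond=None)[0];print("slope",k)
for v in(250,252,254):
    h=px2w(c,323,v,zu+.010); print(v,h,R.T@(h-p))
s,Rs=seatframe(np.array([.6067,.0828]),np.radians(194.1))
Rt=np.stack([-Rs[:,1],np.cross(-Rs[:,2],-Rs[:,1]),-Rs[:,2]],1)
for h in(.0,.02,.04,.08,.1): print(h,np.round(inverse_kinematics(s+Rs[:,2]*(.0038+h),Rn.from_matrix(Rt).as_quat()),3))
```

```text
[ 0.4188894  -0.24988507  0.11849939]
plate top z 0.12442136227057304 expected 0.12469938761305756
slope [4.20454545e-05 2.15961627e-03 1.24897740e-01]
250 [ 0.4221498  -0.24941876  0.12469939] [-0.00092608 -0.00314675 -0.00620709]
252 [ 0.42102934 -0.24926186  0.12469939] [-0.00092548 -0.00201537 -0.00620399]
254 [ 0.41990453 -0.24910435  0.12469939] [-0.00092487 -0.00087959 -0.00620088]
0.0 [-0.244  0.085  2.289  0.922  0.346  0.266]
0.02 [-0.265  0.027  2.285  0.811  0.397  0.37 ]
0.04 [-0.287 -0.03   2.278  0.725  0.455  0.448]
0.08 [-0.339 -0.142  2.257  0.61   0.586  0.547]
0.1 [-0.368 -0.196  2.243  0.572  0.656  0.575]
```

View pics/h5.png

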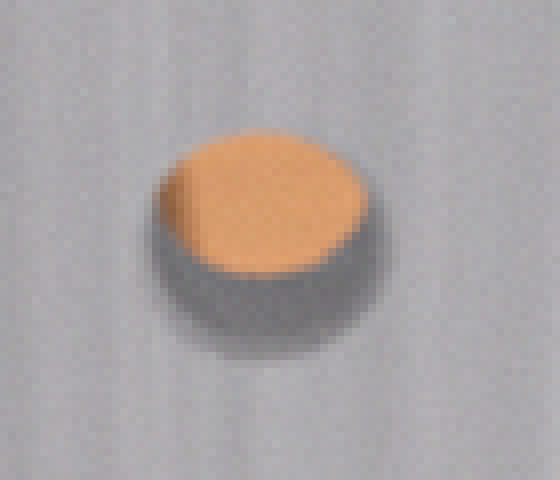

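Run:
```python
from h import *
s,Rs=seatframe(np.array([.6067,.0828]),np.radians(194.1))
Rt=np.stack([-Rs[:,1],np.cross(-Rs[:,2],-Rs[:,1]),-Rs[:,2]],1);q=Rn.from_matrix(Rt).as_quat()
move_ptp([.42,-.20,.26],yawq(np.radians(-98)))
T=s+Rs[:,2]*(.0038+.060)
move_ptp(s+Rs[:,2]*(.0038+.09),q)
servo_line(T,q,rate=.1)
print(current_clock()); sleep(.1)
p=current_position();Ra=Rn.from_quat(current_orientation()).as_matrix()
print("err seat frame mm",(Rs.T@(p-T)*1000).round(2),"rot deg",np.degrees(Rn.from_matrix(Rt.T@Ra).as_rotvec()).round(2),current_force())
look("w6")
for n in("side","scene"):
    c=capture(n);np.save(n+"6.npy",c,allow_pickle=True);cv2.imwrite(f"pics/{n}6.png",c["image"])
    u=w2px(c,s); print(n,u)
    x,y=int(u[0]),int(u[1]); cv2.imwrite(f"pics/{n}6c.png",cv2.resize(c["image"][y-60:y+40,x-70:x+70],None,fx=5,fy=5,interpolation=2))
```

```text
17.5583
err seat frame mm [ 0.47 -0.48  0.13] rot deg [0.01 0.02 0.01] [-0.6710497  -0.45599288 -1.46322451]
side [305.64431662 203.15333967]
scene [322.19528581 189.84514084]
```

View pics/w6.png

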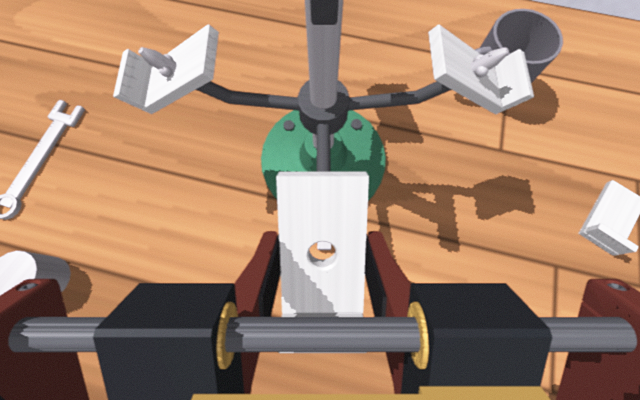

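View pics/side6c.png

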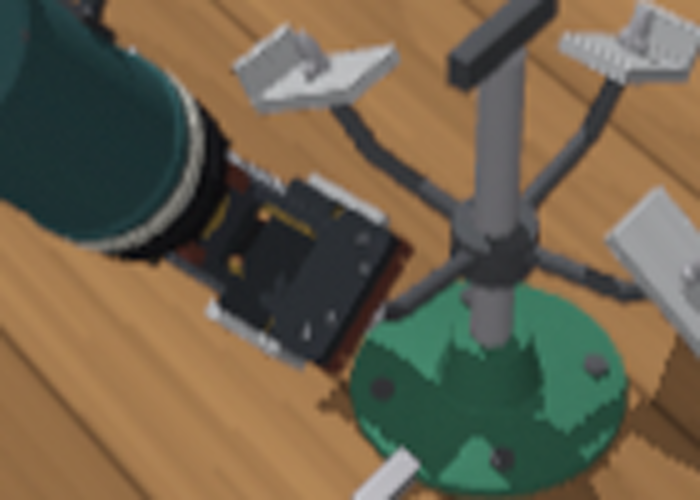

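View pics/scene6c.png

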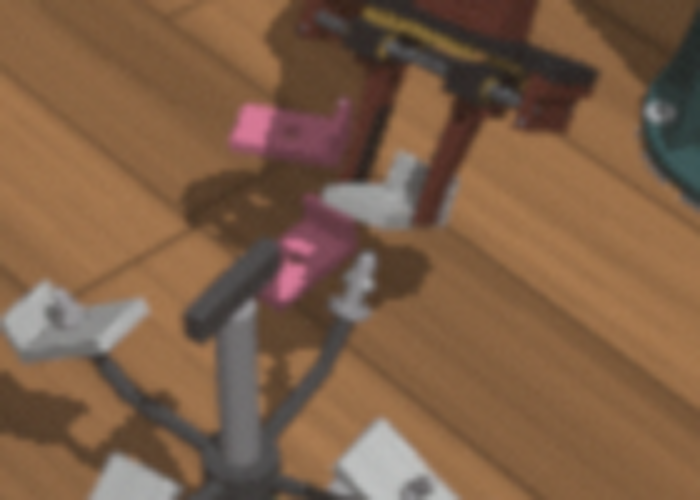

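Scene view: the empty peg points up at the held bracket, clear below it, with its leg outwards. Wrist view: the peg tip is just visible through the hole near (323,246). I'll zoom in to check the alignment.

Run:
```python
from h import *
c=np.load("w6.npy",allow_pickle=True).item()
s,Rs=seatframe(np.array([.6067,.0828]),np.radians(194.1))
im=cv2.resize(c["image"][225:285,285:361],None,fx=8,fy=8,interpolation=2)
def dots(zz,r,col,ctr=s,n=40):
    for k in range(n):
        t=2*np.pi*k/n; u=(w2px(c,ctr+Rs@[r*np.cos(t),r*np.sin(t),zz])+.5-[285,225])*8; cv2.circle(im,tuple(int(a) for a in u),1,col,-1)
dots(.036,.0025,(0,0,255)); dots(.026,.006,(255,0,0)); 
dots(.060+.010,.0075,(0,200,0)); dots(.060,.0075,(0,255,255))
cv2.imwrite("pics/w6c.png",im)
```

```text
(no output)
```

View pics/w6c.png

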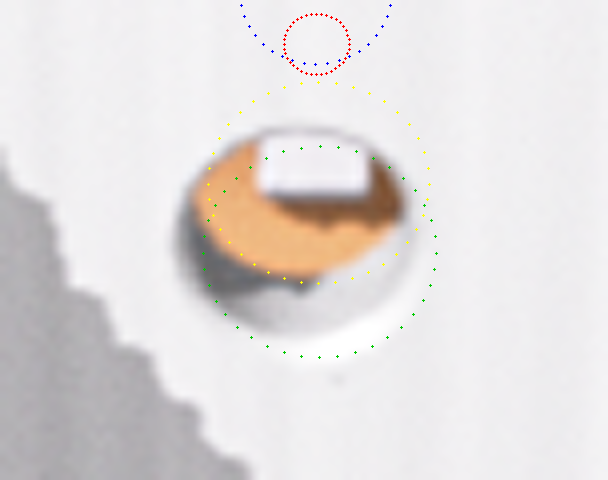

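The white patch through the hole is the end of the tab. The peg is hidden behind the plate, as predicted, and the hole lies within about 1.5 mm of the axis. I'll insert in steps and watch the force.

```bash
cat > ins.py <<'E'
from h import *
s,Rs=seatframe(np.array([.6067,.0828]),np.radians(194.1))
Rt=np.stack([-Rs[:,1],np.cross(-Rs[:,2],-Rs[:,1]),-Rs[:,2]],1);q=Rn.from_matrix(Rt).as_quat()
def st(F0,tag=""):
    p=np.array(current_position()); e=Rs.T@(p-s)*1000
    print(tag,round(current_clock(),2),"pos",e.round(2),"F",(Rs.T@(np.array(current_force())-F0)).round(2),"gap",round(current_finger_gap(),4))
E
python3 - <<'E'
from ins import *
F0=np.array(current_force()); st(F0)
off=Rs@[-.0008,0,0]
for h in (.045,.036,.030,.024):
    r=servo_line(s+off+Rs[:,2]*(.0038+h),q,rate=.05,contact_N=8); st(F0,f"{h} {r}")
    if r: break
for n in("side","scene"):
    c=capture(n);np.save(n+"7.npy",c,allow_pickle=True)
    u=w2px(c,s); x,y=int(u[0]),int(u[1]); cv2.imwrite(f"pics/{n}7c.png",cv2.resize(c["image"][y-60:y+40,x-70:x+70],None,fx=5,fy=5,interpolation=2))
look("w7")
E
```

```text
17.81 pos [ 0.46 -0.31 64.18] F [0. 0. 0.] gap 0.044
0.045 False 18.26 pos [-1.13  0.23 48.56] F [ 0.76  0.88 -0.15] gap 0.0436
0.036 False 18.59 pos [-0.97  0.14 39.7 ] F [ 1.19  0.94 -0.21] gap 0.0433
0.03 False 18.86 pos [-0.93  0.08 33.78] F [ 1.23  0.26 -0.29] gap 0.0436
0.024 False 19.12 pos [-0.92  0.1  27.8 ] F [ 1.07 -0.33 -0.63] gap 0.0435
```

View pics/scene7c.png

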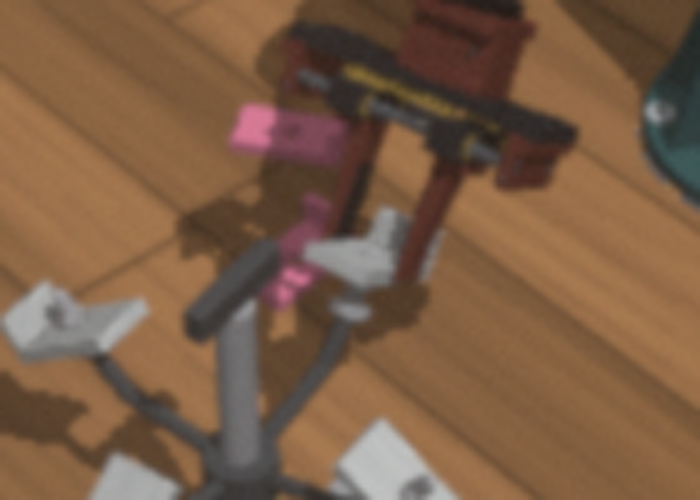

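View pics/w7.png

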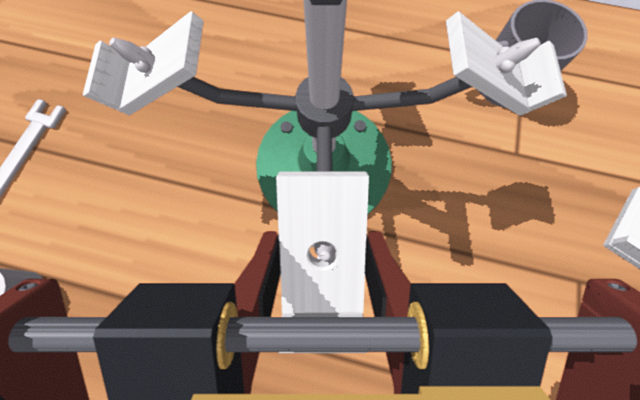

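Wrist view: the peg tip stands centred in the hole at (322,253). Scene view: the bracket is just above the balls and collar. Now the press.

Run:
```python
from ins import *
F0=np.array(current_force()); st(F0)
off=Rs@[-.0006,0,0]
for h in (.020,.017,.014,.011,.008,.005,.003,.001,-.001,-.003,-.005):
    r=servo_line(s+off+Rs[:,2]*(.0038+h),q,rate=.04,contact_N=35); st(F0,f"{h} {r}")
    fz=Rs[:,2]@(np.array(current_force())-F0)
    if r or (h<.006 and fz>28): break
for n in("side","scene"):
    c=capture(n);np.save(n+"8.npy",c,allow_pickle=True)
    u=w2px(c,s); x,y=int(u[0]),int(u[1]); cv2.imwrite(f"pics/{n}8c.png",cv2.resize(c["image"][y-60:y+40,x-70:x+70],None,fx=5,fy=5,interpolation=2))
look("w8")
```

```text
19.27 pos [-7.600e-01  2.000e-02  2.797e+01] F [0. 0. 0.] gap 0.044
0.02 False 19.52 pos [-0.7   0.06 23.73] F [ 0.91 -0.59  0.47] gap 0.0436
0.017 False 19.77 pos [-0.39 -0.1  20.9 ] F [ 0.58 -1.81  9.26] gap 0.0435
0.014 False 20.02 pos [-0.45 -0.11 17.73] F [ 1.02 -0.8   0.27] gap 0.0434
0.011 False 20.27 pos [-0.49 -0.09 14.62] F [ 1.58 -0.64  0.24] gap 0.0436
0.008 False 20.52 pos [-0.41 -0.11 11.63] F [ 1.21 -0.79 -3.11] gap 0.0436
0.005 False 20.77 pos [-0.47 -0.09  8.56] F [ 2.05 -1.07 -5.62] gap 0.044
0.003 False 21.02 pos [-0.77 -0.06  6.54] F [ 0.82 -1.68 -8.11] gap 0.0437
0.001 False 21.27 pos [-1.08  0.29  4.75] F [0.05 0.03 0.65] gap 0.0434
-0.001 False 21.52 pos [-0.85  0.29  3.32] F [-0.77 -1.06 14.65] gap 0.0437
-0.003 False 21.77 pos [-0.68  0.3   1.86] F [-0.22 -0.17 30.19] gap 0.0437
```

View pics/scene8c.png

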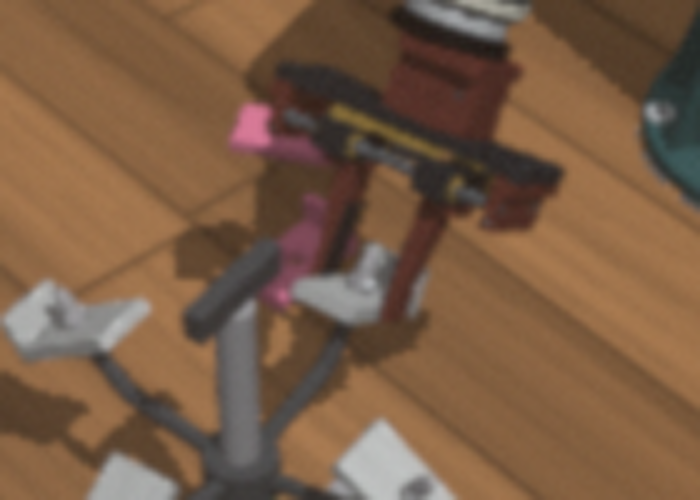

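View pics/w8.png

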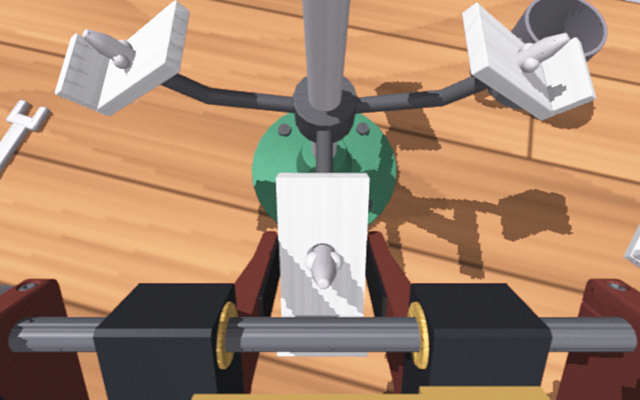

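The force rose to at least 9 N at the balls and dropped. It then pulled inward (−8 N) as the bracket snapped, and rose hard to 30 N on the collar at the expected depth. Wrist view: the peg and both balls stand above the plate at (322,262). Next I'll unload, release, back off along the peg and inspect.

Run:
```python
from ins import *
servo_line(s+Rs@[-.0008,.0002,.0043],q,rate=.05)
print(current_force(),current_finger_gap())
move_gripper(.068)
servo_line(s+Rs[:,2]*.09,q,rate=.15)
look("w9"); print(current_clock(),current_finger_gap())
A=np.array([.6067,.0828])
move_ptp([.57,-.05,.38],yawq(0))
c=look("w10"); print(bar(c,A)); r=tabdir(c,A); print(np.degrees(r[0]),r[1:5],current_clock())
for n in("side","scene"):
    c=capture(n);np.save(n+"10.npy",c,allow_pickle=True);cv2.imwrite(f"pics/{n}10.png",c["image"])
```

```text
[ 2.15684958  0.37439141 -2.8610722 ] 0.04372775335480478
23.5333 0.06819207952604889
(np.float64(12.39643859994976), array([0.60567466, 0.08182763]), array([0.07608457, 0.01501092]), 2497)
194.90924483846857 (114, array([0.50863728, 0.05089829, 0.00790092]), array([0.52634578, 0.06773254, 0.01312353]), np.float64(0.09967670464319354)) 24.5167
```

View pics/w9.png

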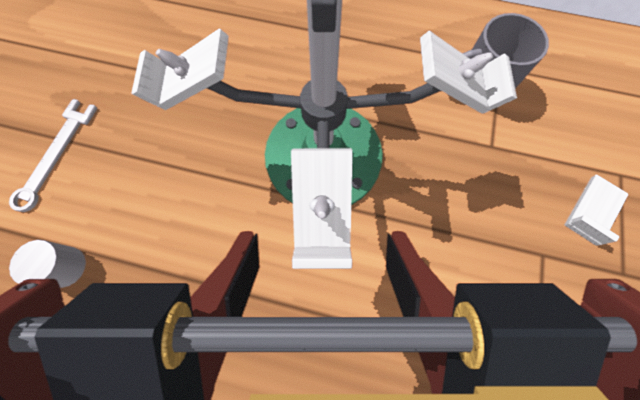

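View pics/w10.png

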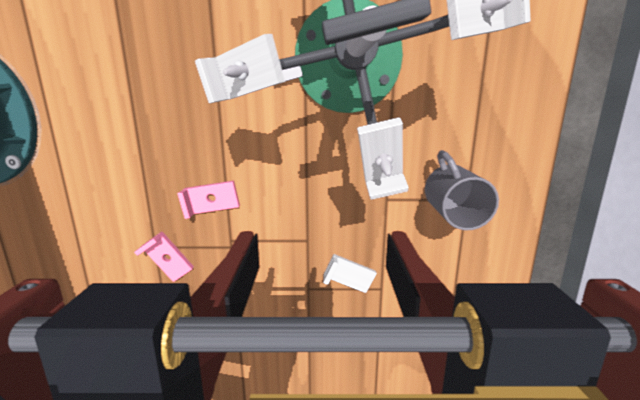

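View pics/side10.png

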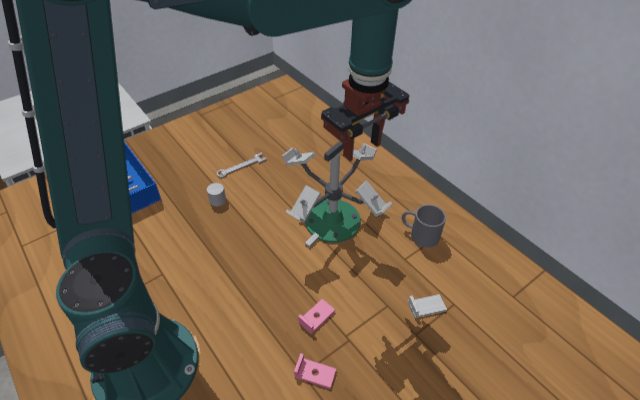

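Wrist and side views: the bracket is on the peg, leg outwards, over the tab, and the mug, blank, slug and wrench have not moved. The bar angle reads 12.4° now against 14.1° before, so I'll measure again from closer.

Run:
```python
from h import *
A=np.array([.6067,.0828])
for i,(x,y,z) in enumerate([(.57,.01,.34),(.61,-.0,.34),(.59,-.01,.34)]):
    move_ptp([x,y,z],yawq(0)); sleep(.15)
    c=look(f"w11_{i}"); print(bar(c,A)); r=tabdir(c,A); print(np.degrees(r[0]),r[1],r[4],current_clock())
    W=cloud(c)
    m=(np.hypot(W[...,0]-A[0],W[...,1]-A[1])<.06)&(W[...,2]>.272)&(W[...,2]<.292)
    rr=cv2.minAreaRect((W[m][:,:2]*1000).astype(np.float32)); print(rr)
```

```text
(np.float64(13.377040432644549), array([0.6067609 , 0.08344051]), array([0.07585258, 0.01421949]), 2698)
190.87010780994433 51 0.10988224382140797 25.2083
((606.6586303710938, 82.98377990722656), (75.84049987792969, 14.18886947631836), 13.286481857299805)
(np.float64(13.339580625761869), array([0.60719267, 0.0832271 ]), array([0.07605606, 0.01404547]), 2756)
198.29733797877986 40 0.1142784295545307 25.6917
((606.7124633789062, 83.05636596679688), (76.04743957519531, 14.042011260986328), 13.28676986694336)
(np.float64(13.318259117786965), array([0.60702358, 0.08312055]), array([0.07583054, 0.01401384]), 2865)
197.83288504029557 72 0.11490568128582507 26.1417
((606.6519165039062, 83.02404022216797), (75.8211441040039, 14.014145851135254), 13.39339542388916)
```

View pics/w11_0.png

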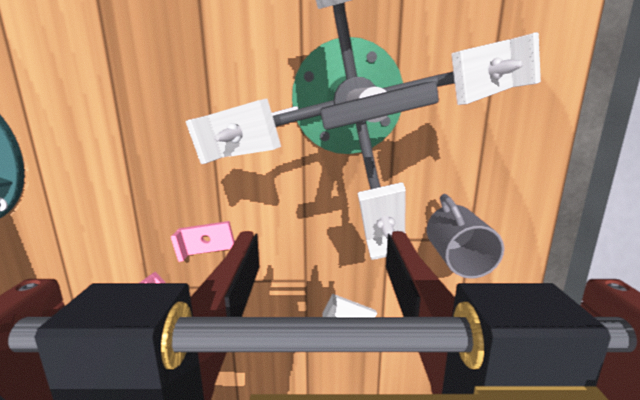

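Run:
```python
from h import *
A=np.array([.6067,.083])
tiles=[]
for n in("wrist0","w1","w3","side2","side10","scene10"):
    c=np.load(n+".npy",allow_pickle=True).item()
    u=w2px(c,[*(A+.095*np.array([np.cos(np.radians(194.4)),np.sin(np.radians(194.4))])),.0115]).astype(int)
    k=24; x0,y0=max(u[0]-k,0),max(u[1]-k,0); im=cv2.resize(c["image"][y0:y0+2*k,x0:x0+2*k],(384,384),interpolation=2)
    base=im.copy()
    for a,col in((193.3,(0,0,255)),(194.4,(255,0,0)),(195.5,(0,255,255))):
        d=np.array([np.cos(np.radians(a)),np.sin(np.radians(a))]);nrm=np.array([-d[1],d[0]])
        for r in np.linspace(.07,.13,13):
            p=(w2px(c,[*(A+r*d),.0115])+.5-[x0,y0])*8; cv2.circle(im,tuple(int(t) for t in p),1,col,-1)
    cv2.putText(im,n,(5,15),0,.5,(255,255,255)); tiles.append(im)
o=np.vstack([np.hstack(tiles[:3]),np.hstack(tiles[3:])]); cv2.imwrite("pics/tabs.png",cv2.resize(o,(800,533)))
```

```text
(no output)
```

View pics/tabs.png

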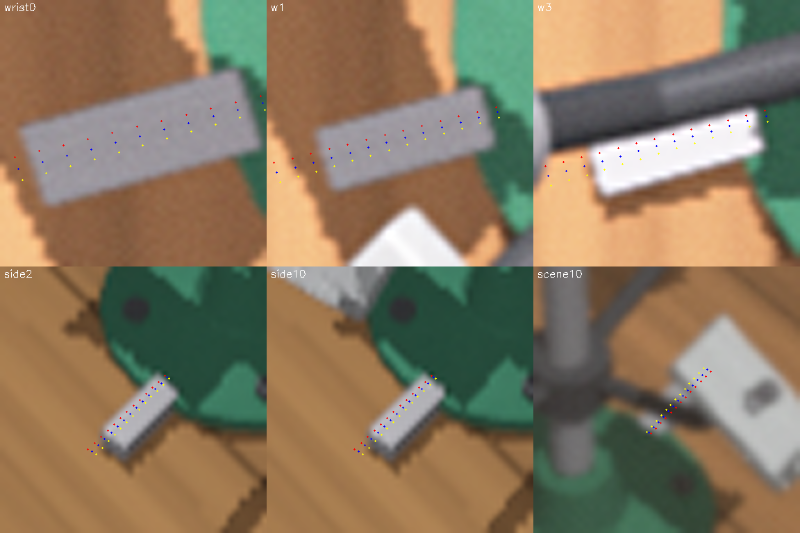

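Run:
```python
from h import *
for n in("wrist0","w1"):
    c=np.load(n+".npy",allow_pickle=True).item(); W=cloud(c)
    A=np.array([.6067,.083])
    hsv=cv2.cvtColor(c["image"],cv2.COLOR_BGR2HSV)
    u=w2px(c,[*(A+.097*np.array([np.cos(np.radians(194.4)),np.sin(np.radians(194.4))])),.0115]).astype(int)
    m=(hsv[...,1]<60).astype(np.uint8); w=np.zeros_like(m); w[u[1]-25:u[1]+25,u[0]-35:u[0]+35]=1; m&=w
    _,l,s,_=cv2.connectedComponentsWithStats(m); M=l==l[u[1],u[0]]; 
    v,uu=np.nonzero(M); P=np.array([px2w(c,a,b,.0115)[:2] for a,b in zip(uu,v)])
    r=cv2.minAreaRect((P*1000).astype(np.float32)); 
    mu=P.mean(0);_,s_,V=np.linalg.svd(P-mu,full_matrices=False);V0=V[0]
    print(n,M.sum(),r,"pca",np.degrees(np.arctan2(V0[1],V0[0]))%180,"centroid dir",np.degrees(np.arctan2(*(mu-A)[::-1]))%360,mu, "r",np.linalg.norm(P-A,axis=1).max(), "perp offset of axis mm",((A-mu)@V[1])*1000)
    hs=(hsv[...,0]>60)&(hsv[...,0]<90)&(hsv[...,1]>80); d=W[...,:2]-A; g=(hs&(np.hypot(d[...,0],d[...,1])<.1)&(W[...,2]<.03))
    vv,uu=np.nonzero(g);G=np.array([px2w(c,a,b,.011)[:2] for a,b in zip(uu,vv)])
    print(cv2.minEnclosingCircle((G*1000).astype(np.float32)), np.median(W[g][:,2]), np.median(W[M][:,2]))
```

```text
wrist0 637 ((515.1849365234375, 58.91822052001953), (45.0520133972168, 17.04754066467285), 15.873472213745117) pca 14.720189948892113 centroid dir 194.5548426918127 [0.51533375 0.05927776] r 0.11715999554734678 perp offset of axis mm 0.27241164243076477
((606.4021606445312, 83.09703063964844), 78.40901947021484) 0.011109469424537242 nan
w1 371 ((514.9832763671875, 59.665748596191406), (45.467308044433594, 17.329166412353516), 14.130794525146484) pca 14.69234502556563 centroid dir 194.49987942699696 [0.51528493 0.05935866] r 0.1174048676670812 perp offset of axis mm 0.31717987853520085
((605.5221557617188, 82.62875366210938), 78.22771453857422) 0.011822005695050479 0.010935160551687662
```

All the tab estimates agree on 194.6°, while the bar now stands at 193.3°, so the branch is about 1.25° off after the press. There is plenty of time, so I'll trim it with the bar.

Run:
```python
from h import *
A=np.array([.6067,.0829])
move_gripper(.05)
move_ptp([*A,.34],yawq(np.radians(-76.65)))
servo_line([*A,.264],rate=.12)
move_gripper(0); print(current_finger_gap(),current_force())
q=np.array(current_joint_pos())
R=Rn.from_quat(current_orientation()).as_matrix(); yaw=np.degrees(np.arctan2(R[1,0],R[0,0])); print("yaw",yaw)
q[5]-=np.radians(-75.2-yaw); goto_joints(q)
R=Rn.from_quat(current_orientation()).as_matrix(); print("yaw",np.degrees(np.arctan2(R[1,0],R[0,0])))
move_gripper(.05); servo_line([*A,.34],rate=.15)
move_ptp([.59,-.01,.34],yawq(0)); sleep(.15)
c=look("w12"); print(bar(c,A),current_clock())
move_ptp([.57,.01,.34],yawq(0)); sleep(.15)
c=look("w13"); print(bar(c,A),current_clock())
for n in("side","scene"):
    c=capture(n);np.save(n+"13.npy",c,allow_pickle=True);cv2.imwrite(f"pics/{n}13.png",c["image"])
```

```text
0.014036217138548468 [ 0.81123665 -4.97092221  1.16984512]
yaw -76.66734531971544
yaw -75.23097121678416
(np.float64(14.773285139382693), array([0.60706581, 0.08315283]), array([0.07601621, 0.01403368]), 2873) 32.575
(np.float64(14.811504480853642), array([0.60681202, 0.08347833]), array([0.07619385, 0.01419433]), 2729) 33.025
```

View pics/w13.png

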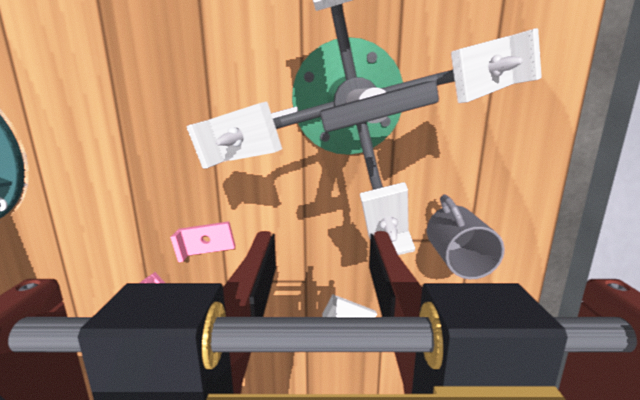

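View pics/scene13.png

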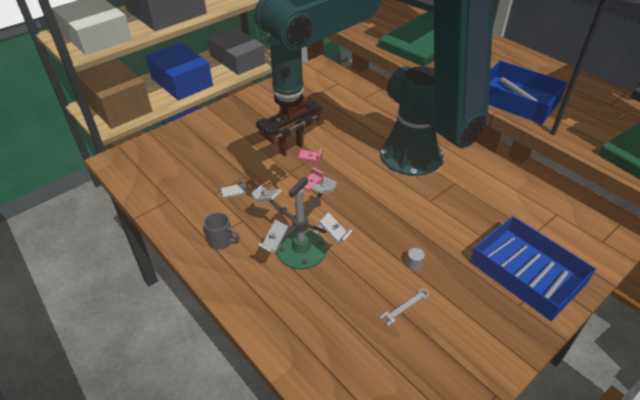

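Both views: the branch is over the tab, with the bar at 194.8° against 194.6° for the tab, the bracket on the peg leg outwards, and nothing else moved. One last check that the plate sits on the collar, using depth.

Run:
```python
from h import *
for n,a in(("w9",193.35),("w13",194.7),("w12",194.7),("scene13",194.7)):
    c=np.load(n+".npy",allow_pickle=True).item(); W=cloud(c)
    for off,lab in((0,"ours"),(90,"+90"),(-90,"-90"),(180,"180")):
        s,Rs=seatframe(np.array([.6067,.083]),np.radians(a+off)); L=(W-s)@Rs
        m=(abs(L[...,1])<.018)&(L[...,0]>.012)&(L[...,0]<.038)&(abs(L[...,2]-.01)<.02)
        if m.sum()>10: print(n,lab,m.sum(),"plate top above collar mm",(np.median(L[m][:,2])*1000).round(2))
        m=(abs(L[...,1])<.018)&(L[...,0]<-.011)&(L[...,0]>-.03)&(abs(L[...,2]-.01)<.02)
        if m.sum()>10: print("    outer",(np.median(L[m][:,2])*1000).round(2))
```

```text
w9 ours 1685 plate top above collar mm 9.77
    outer 9.25
w9 +90 644 plate top above collar mm 9.39
    outer 9.37
w9 -90 628 plate top above collar mm 9.21
    outer 9.19
w13 ours 779 plate top above collar mm 9.47
    outer 8.96
w13 +90 556 plate top above collar mm 9.23
    outer 9.24
w13 180 753 plate top above collar mm 9.38
    outer 9.37
w12 ours 796 plate top above collar mm 9.44
    outer 9.01
w12 +90 633 plate top above collar mm 9.23
    outer 9.27
w12 180 836 plate top above collar mm 9.36
    outer 9.45
scene13 ours 32 plate top above collar mm 10.36
scene13 +90 38 plate top above collar mm 10.79
    outer 11.84
scene13 -90 92 plate top above collar mm 9.07
    outer 7.76
scene13 180 112 plate top above collar mm 9.44
    outer 9.08
```

The bracket sits at the same height as the fixed ones, so it is fully home. Handing in.

Run:
```python
from h import *
print(current_force(),current_clock()); close_job()
```

```text
[-0.2478571  -0.21559208 -0.17736619] 33.125
the job is handed in; nothing more can be done
```

I turned the tree by its bar until the empty branch stood over the tab, let go, put the drilled bracket on that peg and pressed it home. The job was handed in at 33 s, and no verdict was reported.

- **Bracket:** it sits on the peg with its leg outwards. The force rose to at least 9 N at the spring balls, dropped and pulled inwards as it snapped, then rose to 30 N on the collar. Its plate top is about 9.4 mm above the collar, the same as on the three fixed brackets.
- **Branch over the tab:** after the press I measured the tree about 1.25° off the tab, so I gripped the bar again and trimmed it. The bar then read 194.8° against 194.6° for the tab, which I trust to about 0.5°.
- **Everything else:** the blank, mug, wrench and slug looked unmoved in the last pictures, and the gripper was clear of everything.
- **Disagreements:** the tab's outer end measured about 115 to 117 mm from the axis instead of 110 mm. One picture taken further away read the bar 1° lower than the three closer ones, so I discarded it. I did not do a tug test.

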